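Hook a dropped bracket out from under the deburrer guard and load it in the welding jig

ROBOT

A 6-joint arm with a two-finger parallel gripper is mounted at the origin on a cart in front of the work surface, level with it; the furniture and walls round the work are solid. World frame = base frame: x ahead of the robot, y to its left, z up, the work surface at z = 0. Lengths are in m, angles in rad, forces in N, time in s.
With the tool pointing down it reaches from about 0.425 to 0.925 m from the base axis. Payload 12.5 kg.
Tool frame: the origin (TCP) lies midway between the tips of the shut fingers; the grasp point (between the pads) lies 19 mm behind it; z points along the fingers, y is the line along which they close (so a half turn about z gives the same grasp; the last joint's range is limited). The gripper opens to 85 mm and grips with 20 to 120 N. Pads are 22 mm wide; open, the fingers measure 114 mm over their backs; the gripper's body (76 mm by 85 mm) begins 54 mm behind the grasp point. The pads swing forward as they close: fully open they stand 13 mm farther back than shut.
Start: joints at [1.24, 0.491, 1.559, -0, 1.092, -0.106], TCP at [0.139, 0.609, 0.231] pointing down, gripper open.
Joint ranges: [-3.1, 3.1], [-0.84, 2.19], [0.05, 2.79], [-1.13, 4.28], [0.06, 2.93], [-2.69, 2.69]. Speed limits (rad/s): [2.22, 2.22, 2.79, 3.14, 3.14, 3.14].

INTERFACE

Orientations are given as a rotation vector (axis times angle).
In Python, from cell import env, viewer gives the robot as it stands. The module is installed in compiled form; this text tells all that it offers.
- The arm moves only by the tool step_arm, never from a script. Its argument "series" is a list of rows, each a list of 3 entries, a list of its own where there are three numbers: the opening, from 0 (shut) to 1 (fully open), then the shift along the world's x, y, z in m, then the turn about the world's z in rad. A call has exactly 8 rows; each row shifts and turns the commanded pose from where the row before left it; what a row does not reach is not made up. A row lasts 1/12 s, in which the tool goes at most 41.7 mm and 7.16 degrees, less where a joint would pass 70% of its speed; a pose out of reach is approached as far as the arm can. A call with a gripper value outside its range is refused whole. The fingers move at their own pace and stop on an object; "grip_force" is the grip in N (left out, the last holds). Time passes only in rows, so rows that do not move let the fingers close, or fill a call up. It gives the time, the measured TCP pose, the force, the opening and the grip force at its end, in the units of the state.
- env.state(): the state, without advancing time (a new reading comes with each control period).
- viewer.camera(name): name is "side" or "top" or "wrist"; returns the picture (420x560x3 uint8, red, green, blue); there is no depth.
- viewer.get_calibration(name): a dict with "intrinsics" (3x3 intrinsics, pixels), "dist" ([k1, k2, p1, p2, k3] as OpenCV has them; the pictures are not rectified), "position" and "orientation" of the camera in the world. Camera axes: x right, y up, looking along -z (the intrinsics and any distortion apply to the point x, -y, -z); pixel columns grow to the right and rows downward; lengths in m; the calibration is good to about 2 mm. A picture is of the moment at which its call begins: read the wrist's pose just before it. get_calibration takes no time and is no camera call; for the wrist camera it gives the pose at the moment of the call.
- env.hand_in(): hands the job in; it is judged then, once.
Trained networks look in the newest picture that a camera, given by its name, has taken for a name from the list of things; names that differ only in an ending like _2 or _b are one class to them, and where a whole thing is asked for, a point or a joint stands for the part that bears it (a point fixed in the world has none). Each returns a list of dicts, best first, with "conf" (0 to 1); they miss things now and then, are a little off and sometimes report something else, mostly with a low value. They report only what shows in the picture. A call takes as long as a camera call. They do not tell look-alikes from the thing itself.
- viewer.masks_of(camera, query): "region" (420x560 bool, what is visible of it).
- viewer.spot_point(camera, query): "position" ([x, y, z] in m, in world coordinates, good to about 4 mm: a listed point, or the origin of a listed thing).
The state is a dict: "time": time; "joint_positions": joint angles; "qvel": joint speeds; "tau": joint torques, N m; "ee_pos": TCP position; "eef_rot": TCP orientation; "force": force on the tool from outside, world axes, zero at the start; "ft_torque": the same for the moment, N m; "gripper_width": finger opening in m; "gripper_force": force on a finger pad.
Only numpy, scipy, OpenCV 4.12 (cv2) and the standard library are available. Lean on these libraries where they do the work, as an engineer would, in place of code of your own. Each camera call takes 0.05 s, during which the arm holds its last target. There are 200 camera calls.

TASK

A steel angle bracket has dropped under the fixed mesh guard of the deburring machine, where no hand can go. Take the hooked rod, draw the bracket out through the guard's infeed tunnel without forcing it or the rod against the guard, lay the rod down on the table, and load the bracket into the welding jig: hole over the locating pin, upright leg at the open end, seated flat on the plate without being forced. Leave the other things on the table where they are.

Things in the scene. Friction and masses are not known exactly. Their poses are not given: they have to be found in the camera images.
- deburrer: Deburring machine, bolted down and stiff: grey motor, abrasive wheel in a fixed dark round-bar and wire-mesh guard box 140 wide, 185 deep, 113 high (all sizes in mm). Origin on the table, in the middle of the throat; x points level into the guard. The floor inside is the bare table; wheel and nut begin at x = 140. Force neither bracket nor rod against guard or tunnel: 15 N at most.
- throat (a point): Middle of the guard's front opening, at table level; x level into the guard, y left looking in, z up. Before it stands the infeed tunnel, the only way in: 47 wide, 56 high, straight along x from x = -45 to -5, sheet sides 4 thick. It was clamped in its slots by hand: its middle is up to 12 left or right of this point and is not measured. What is drawn out off its middle catches on its inner end.
- bracket: Loose steel angle bracket, 110 to 230 g: flat leg 64 long (x), 40 wide (y), 6 thick; upright leg over the full width at the +x end, 6 thick, its top 36 above the underside. Origin in the middle of the flat leg's underside; z up. It starts lying flat in the guard, hole end towards the throat, within 20 degrees of straight.
- bracket_centre (a point): Middle of the bracket, half-way up (18 above its underside), above its origin and with its axes: x from the hole end to the upright leg. The hole's middle is at x = -17, the ends of the flat leg at x = -32 and +32, the upright leg from x = 26 to 32. It can be gripped across the 40 width of the upright leg; held so, its hole end may sag a little.
- bracket_hole (a point): Middle of the 18 wide through hole in the bracket's flat leg, at its underside. Bracket axes.
- hook: Loose hooked rod, 170 g. Wooden handle 100 long (x), 20 wide with flat sides, 28 high; an 8 thick steel rod runs on from its end (x = 50), axis 18 above the handle's underside, to x = 200, where it is bent straight down to the level of the handle's underside. Origin under the handle's middle. It stands on the handle's flat underside and the bent end.
- hook_grip (a point): Middle of the handle, half-way up (14 above its underside); x points along the rod to the hooked end, z up. Grip it here across its 20 width. A load of a few newtons on the hooked end can turn it a little in the fingers.
- hook_tip (a point): Lower end of the rod's bent end (8 thick), 4 above its lowest point; 200 ahead of hook_grip along x.
- jig: Welding jig, fixed and stiff: dark plate 92 x 80 (x, y), top 12 above the table, origin under its middle. On it stand a locating pin (15 thick, 14 high, conical top) at x = -17, y = 0 and two cheeks 10 high beside it, x from -33 to -5, inner faces 44 apart (y = +-22). The rest of the plate, on the +x side, is open. Press the bracket on it with 30 N at most.
- jig_seat (a point): Middle of the jig plate's top face, 12 above the table; jig axes, z up. A seated bracket has its origin here and the same axes: hole over the pin at x = -17, upright leg at the open +x end, underside flat on the plate, so bracket_centre is 18 above this point.
- cone_part: bystander: turned steel pin with a cone tip, 30 thick, 60 long, lying; origin at its underside
- bolt_m12_2: bystander: hex bolt 48 high standing on its head; origin at its underside
- nut_m12_2: bystander: hex nut, 22 wide, 10 high; origin at its underside
- square_bar: bystander: square bar 34 x 34 x 82 standing on end; origin at its underside
Things that resemble listed ones, but are neither listed nor needed, are in the scene too. There is more than one size of the jig; the job needs the largest.

How it is judged:
By the outcome, as a careful person would: the job done as asked, in the order asked, and still so for the second after the job is handed in, with the robot touching nothing.
It also fails if it takes over 72 s, if anything falls off the work surface, if the arm or the gripper's body presses on something with over 40 N, if the wrist force passes 120 N, or if a joint passes its speed limit or range.

## Working session

There is one attempt and no reset: what is moved stays moved. The work goes in short steps, Python scripts to look and compute and a tool call to move; the robot and the scene stay as the last step left them, time stands still between calls to the robot, and variables do not carry over. Pictures are saved under pics/ and viewed, at most 10 in all, crops included, and the job is handed in when it is done.

Besides the shell and the picture viewer there is one more tool, called after "Request:" by a JSON object that holds its "fn" and its "kwargs". step_arm: Moves the arm, as the interface text tells. Its arguments: {"type":"object","properties":{"series":{"type":"array","items":{"type":"array"}},"grip_force":{"type":"number"}},"required":["series"]}

```bash
mkdir -p pics
cat > h.py <<'E'
import numpy as np, cv2
from scipy.spatial.transform import Rotation as R
from cell import env, viewer
def shot(n,f=None):
    im=viewer.camera(n); 
    if f: cv2.imwrite('pics/'+f,im[:,:,::-1])
    return im
def cal(n):
    c=viewer.get_calibration(n); o=np.array(c['orientation'],float)
    M=o if o.shape==(3,3) else (R.from_rotvec(o).as_matrix() if o.size==3 else R.from_quat(o).as_matrix())
    return np.array(c['intrinsics']),np.array(c['dist']),np.array(c['position']),M
def px2w(n,uv,z,c=None):
    K,d,p,M=c or cal(n)
    q=cv2.undistortPoints(np.array(uv,float).reshape(-1,1,2),K,d).reshape(-1,2)
    r=np.c_[q[:,0],-q[:,1],-np.ones(len(q))]@M.T
    return p+r*((z-p[2])/r[:,2])[:,None]
def w2px(n,P,c=None):
    K,d,p,M=c or cal(n)
    q=(np.atleast_2d(P)-p)@M; q=q*[1,-1,-1]
    return cv2.projectPoints(q,np.zeros(3),np.zeros(3),K,d)[0].reshape(-1,2)
E
python3 - <<'E'
from h import *
np.set_printoptions(precision=4,suppress=True)
print(viewer.get_calibration('top')); print(viewer.get_calibration('side')['position'])
a=shot('top','top0.png'); b=shot('side','side0.png')
for q in ['throat','bracket_centre','bracket_hole','hook_grip','hook_tip','jig_seat','cone_part','bolt_m12_2','nut_m12_2','square_bar','deburrer']:
    for c in ['top','side']:
        print(q,c,[(np.round(x['position'],3).tolist(),round(x['conf'],2)) for x in viewer.spot_point(c,q)][:4])
s=env.state(); print(s)
E
```

```text
{'intrinsics': array([[397.8977,   0.    , 277.3144],
       [  0.    , 397.8977, 205.5304],
       [  0.    ,   0.    ,   1.    ]]), 'dist': array([-0.0066,  0.    ,  0.    ,  0.    ,  0.    ]), 'position': array([0.5233, 0.0611, 1.0743]), 'orientation': array([ 0.0725, -0.0753, -1.5528])}
[1.5945 0.4369 1.3442]
throat top [([0.62, 0.094, 0.0], 0.88)]
throat side [([0.621, 0.093, -0.0], 0.88)]
bracket_centre top [([0.447, 0.02, -0.002], 0.7), ([0.64, 0.179, 0.019], 0.57)]
bracket_centre side [([0.637, 0.175, 0.015], 0.45), ([0.637, 0.18, -0.0], 0.2)]
bracket_hole top [([0.63, 0.161, -0.003], 0.63)]
bracket_hole side [([0.632, 0.167, 0.0], 0.71)]
hook_grip top [([0.495, -0.273, 0.016], 0.67), ([0.636, 0.178, 0.02], 0.25)]
hook_grip side [([0.5, -0.276, 0.013], 0.58)]
hook_tip top [([0.561, -0.083, 0.002], 0.64)]
hook_tip side [([0.567, -0.087, 0.003], 0.86)]
jig_seat top [([0.449, 0.178, 0.017], 0.91), ([0.784, 0.028, 0.008], 0.69), ([0.473, 0.339, 0.006], 0.64), ([0.616, 0.091, -0.001], 0.53)]
jig_seat side [([0.783, 0.027, 0.005], 0.68), ([0.476, 0.337, 0.01], 0.67), ([0.455, 0.181
[... 298 characters left out ...]
[([0.434, -0.113, -0.0], 0.48)]
square_bar top [([0.484, 0.444, 0.003], 0.71)]
square_bar side [([0.432, -0.054, -0.002], 0.24)]
deburrer top [([0.616, 0.09, -0.001], 0.72)]
deburrer side [([0.621, 0.094, 0.001], 0.84)]
{'time': 1.2, 'joint_positions': array([ 1.2404,  0.4909,  1.5589, -0.    ,  1.0917, -0.1056]), 'qvel': array([-0.0006, -0.0027,  0.0005, -0.0029, -0.0019,  0.0015]), 'tau': array([  0.0029, -61.8269, -26.1854,  -0.0001,   0.0003,   0.0001]), 'ee_pos': array([0.1393, 0.6093, 0.2313]), 'eef_rot': array([0.3523, 3.1218, 0.0001]), 'force': array([0.1188, 0.5329, 0.6432]), 'ft_torque': array([-0.006 , -0.0347,  0.0034]), 'gripper_force': 0.0, 'gripper_width': 0.08554339805721221}
```

View pics/top0.png

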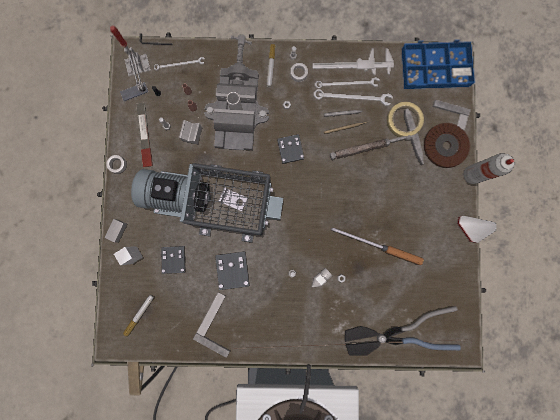

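View pics/side0.png

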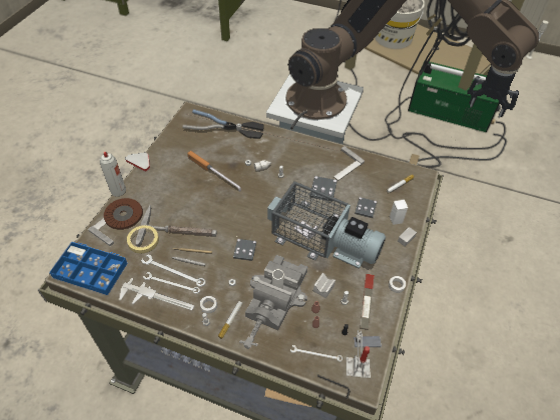

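Run:
```python
import cv2,numpy as np
a=cv2.imread('pics/top0.png')
def c(x,y,w,h,W,H): return cv2.resize(a[y:y+h,x:x+w],(W,H),interpolation=cv2.INTER_CUBIC)
top=np.hstack([c(200,240,66,66,264,264),c(140,230,66,66,264,264),c(258,116,66,66,264,264)])
bot=np.hstack([c(180,155,110,90,396,324),c(325,215,110,90,396,324)])
cv2.imwrite('pics/crop0.png',np.vstack([top,bot]))
from h import *
# hypothesised jig size check
for n,uv in [('A',[[218,256],[244,252],[249,285],[221,288]]),('B',[[161,247],[184,247],[184,271],[162,272]])]:
    P=px2w('top',uv,.012); print(n,np.linalg.norm(np.diff(P[[0,1,2,3,0]],axis=0),axis=1).round(3))
```

```text
A [0.07  0.087 0.074 0.084]
B [0.061 0.063 0.058 0.066]
```

View pics/crop0.png

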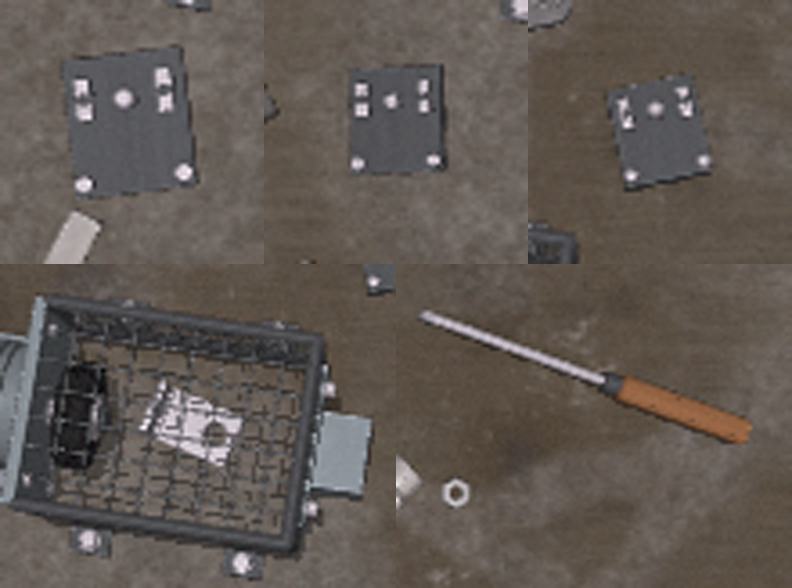

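Request:
{"fn": "step_arm", "kwargs": {"series": [[1, [0.026, -0.029, 0], -0.1], [1, [0.026, -0.029, 0.002], -0.1], [1, [0.026, -0.029, 0.002], -0.12], [1, [0.026, -0.029, 0.002], -0.12], [1, [0.026, -0.029, 0.002], -0.12], [1, [0.026, -0.029, 0.002], -0.12], [1, [0.026, -0.029, 0.002], -0.12], [1, [0.026, -0.029, 0.002], -0.12]]}}

```text
time: 1.87
ee_pos: [0.3482, 0.3758, 0.2456]
eef_rot: [1.709, 2.636, 0.001]
force: [0.6, 0.8, -0.4]
gripper_width: 0.085
gripper_force: 0.0
```

Request:
{"fn": "step_arm", "kwargs": {"series": [[1, [0.026, -0.029, 0.002], -0.12], [1, [0.026, -0.029, 0.002], -0.12], [1, [0.026, -0.029, 0.002], -0.12], [1, [0.026, -0.029, 0.002], -0.12], [1, [0.026, -0.029, 0.002], -0.12], [1, [0.026, -0.029, 0.002], -0.12], [1, [0.02, -0.029, 0.002], -0.03], [1, [0.02, -0.029, 0.002], 0]]}}

```text
time: 2.53
ee_pos: [0.5443, 0.1435, 0.2615]
eef_rot: [2.553, 1.83, 0.0]
force: [0.6, 0.3, 0.4]
gripper_width: 0.085
gripper_force: 0.0
```

Run:
```python
from h import *
np.set_printoptions(precision=4,suppress=True)
s=env.state(); print(s['time'],s['ee_pos'],s['eef_rot'],s['joint_positions'])
c=cal('wrist'); print(c[2]); a=shot('wrist','w1.png'); np.savez('w1.npz',p=c[2],M=c[3],K=c[0],d=c[1])
for q in ['throat','bracket_hole','bracket_centre','jig_seat','deburrer']:
    print(q,[(np.round(x['position'],3).tolist(),round(x['conf'],2)) for x in viewer.spot_point('wrist',q)][:4])
```

```text
2.5333 [0.5443 0.1435 0.2615] [2.5531 1.8304 0.0003] [ 0.1405  0.3722  1.6746 -0.      1.0945  0.4673]
[0.5678 0.2125 0.4044]
throat [([0.619, 0.092, -0.002], 0.58)]
bracket_hole [([0.633, 0.164, -0.003], 0.71)]
bracket_centre [([0.637, 0.179, 0.018], 0.92), ([0.439, 0.019, 0.004], 0.52)]
jig_seat [([0.448, 0.178, 0.011], 0.96), ([0.478, 0.336, 0.01], 0.96), ([0.782, 0.024, 0.009], 0.77), ([0.637, 0.178, 0.019], 0.4)]
deburrer [([0.618, 0.091, 0.003], 0.73)]
```

View pics/w1.png

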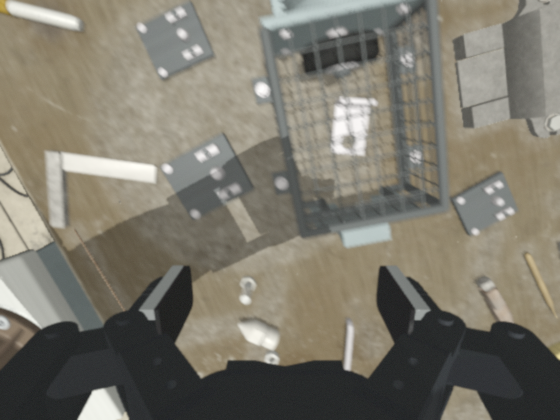

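Request:
{"fn": "step_arm", "kwargs": {"series": [[1, [0.014, -0.037, -0.01], 0.02], [1, [0.014, -0.037, -0.01], 0.02], [1, [0.014, -0.037, -0.01], 0.03], [1, [0.014, -0.037, -0.01], 0.03], [1, [0.002, -0.01, -0.01], 0.03], [1, [0, 0, 0], 0.03], [1, [0, 0, 0], 0], [1, [0, 0, 0], 0]]}}

```text
time: 3.5
ee_pos: [0.6011, -0.0116, 0.2115]
eef_rot: [2.396, 2.032, 0.0]
force: [-0.0, 0.8, 0.1]
gripper_width: 0.0854
gripper_force: 0.0
```

Run:
```python
from h import *
np.set_printoptions(precision=4,suppress=True)
s=env.state(); print(s['time'],s['ee_pos'],s['eef_rot'],s['joint_positions'])
c=cal('wrist'); print(c[2]); a=shot('wrist','w2.png'); np.savez('w2.npz',p=c[2],M=c[3],K=c[0],d=c[1])
for q in ['throat','bracket_hole','bracket_centre','deburrer']:
    print(q,[(np.round(x['position'],3).tolist(),round(x['conf'],2)) for x in viewer.spot_point('wrist',q)][:4])
g=np.deg2rad(80.7); T=np.array([.619,.092,0]);ex=np.array([np.cos(g),np.sin(g),0]);ey=np.array([-ex[1],ex[0],0])
P=[T+x*ex+y*ey+np.array([0,0,z]) for x,y,z in [(-45,-27,60),(-45,27,60),(0,-70,113),(0,70,113)] for x,y,z in [(x/1e3,y/1e3,z/1e3)]]
uv=w2px('wrist',P,c); print(uv)
ctr=uv[:2].mean(0).astype(int); x0=max(0,min(560-260,ctr[0]-130)); y0=max(0,min(420-195,ctr[1]-100)); print(x0,y0)
b=a[y0:y0+195,x0:x0+260,::-1]; cv2.imwrite('pics/w2c.png',cv2.resize(b,(780,585),interpolation=cv2.INTER_CUBIC))
```

```text
3.5 [ 0.6011 -0.0116  0.2115] [2.3955 2.0324 0.0003] [-0.1292  0.4771  1.6427  0.0001  1.0216  0.0344]
[0.6131 0.0603 0.3545]
throat []
bracket_hole [([0.634, 0.164, -0.001], 0.76)]
bracket_centre [([0.62, 0.094, -0.0], 0.72)]
deburrer [([0.62, 0.091, 0.003], 0.63)]
[[314.6546 133.5518]
 [255.3029 133.5578]
 [383.5911  72.127 ]
 [186.751   72.1407]]
154 33
```

View pics/w2c.png

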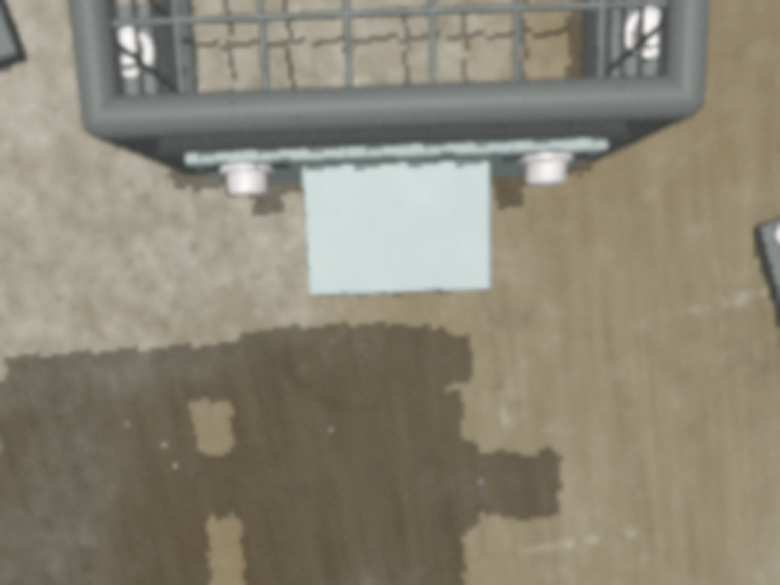

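Run:
```python
from h import *
np.set_printoptions(precision=4,suppress=True)
z=np.load('w2.npz'); c=(z['K'],z['d'],z['p'],z['M'])
def W(cr,h): return px2w('wrist',np.array(cr)/3+[154,33],h,c)
A=W([[311,294],[491,289],[303,166],[491,162]],.060); print(A, np.linalg.norm(A[0]-A[1]), np.linalg.norm(A[0]-A[2]))
def yaw(a,b): d=b-a; return np.degrees(np.arctan2(d[1],d[0]))
print('front normal',yaw(A[0],A[1])+90, 'sides',yaw(A[0],A[2]),yaw(A[1],A[3]))
F=W([[185,158],[607,143]],.060);print('flange',F,np.linalg.norm(F[0]-F[1]),yaw(F[0],F[1])+90)
G=W([[86,115],[706,100]],.113-.005);print('guard top',G,np.linalg.norm(G[0]-G[1]),yaw(G[0],G[1])+90, G.mean(0))
S=W([[246,178],[547,167]],.028);print('screws',S,yaw(S[0],S[1])+90,S.mean(0))
# from w1
z=np.load('w1.npz'); c1=(z['K'],z['d'],z['p'],z['M'])
H=px2w('wrist',[[303,235],[444,207],[265,25],[436,0]],.108,c1);print('w1',H,[yaw(H[0],H[1])+90,yaw(H[0],H[2]),yaw(H[1],H[3])],H[:2].mean(0))
t=np.array([ .62,.092])
for g in (80.7,82.5,84):
    g=np.deg2rad(g);ex=np.array([np.cos(g),np.sin(g)]);ey=np.array([-ex[1],ex[0]])
    r=lambda P:np.c_[(P[:,:2]-t)@ex,(P[:,:2]-t)@ey].round(4).tolist()
    print(r(A),r(G.mean(0)[None]),r(F.mean(0)[None]),r(S.mean(0)[None]))
```

```text
[[0.5876 0.0538 0.06  ]
 [0.6416 0.0465 0.06  ]
 [0.592  0.09   0.06  ]
 [0.6464 0.0822 0.06  ]] 0.054450692365679676 0.03642085212765129
front normal 82.24575375258621 sides 83.07238765694835 82.32712516155267
flange [[0.5584 0.0978 0.06  ]
 [0.6804 0.082  0.06  ]] 0.12300213480047925 82.60641199222404
guard top [[0.5458 0.1052 0.108 ]
 [0.6941 0.0844 0.108 ]] 0.14971545383095283 81.9847977996493 [0.6199 0.0948 0.108 ]
screws [[0.5707 0.0926 0.028 ]
 [0.6677 0.0802 0.028 ]] 82.67082434270769 [0.6192 0.0864 0.028 ]
w1 [[0.5499 0.1005 0.108 ]
 [0.6902 0.084  0.108 ]
 [0.5769 0.29   0.108 ]
 [0.7178 0.263  0.108 ]] [np.float64(83.27143576830076), np.float64(81.88856746811926), np.float64(81.24713117274416)] [0.62   0.0923 0.108 ]
[[-0.0429, 0.0258], [-0.0414, -0.0286], [-0.0065, 0.0273], [-0.0054, -0.0276]] [[0.0027, 0.0005]] [[-0.0022, 0.0002]] [[-0.0056, -0.0002]]
[[-0.0421, 0.0271], [-0.0423, -0.0273], [-0.0057, 0.0275], [-0.0063, -0.0274]] [[0.0028, 0.0004]] [[-0.0022, 0.0003]] [[-0.0056, 0.0]]
[[-0.0413, 0.0282], [-0.043, -0.0262], [-0.0049, 0.0276], [-0.007, -0.0273]] [[0.0028, 0.0004]] [[-0.0022, 0.0004]] [[-0.0056, 0.0002]]
```

Request:
{"fn": "step_arm", "kwargs": {"series": [[1, [-0.013, -0.033, -0.01], -0.02], [1, [-0.013, -0.033, -0.01], -0.03], [1, [-0.013, -0.033, -0.01], -0.03], [1, [-0.013, -0.033, -0.01], -0.03], [1, [-0.013, -0.033, -0.01], -0.03], [1, [-0.013, -0.033, -0.01], -0.03], [1, [-0.013, -0.033, -0.01], 0], [1, [-0.013, -0.031, -0.01], 0]]}}

```text
time: 4.42
ee_pos: [0.4967, -0.2761, 0.1312]
eef_rot: [2.559, 1.821, 0.0]
force: [0.7, 0.4, 0.1]
gripper_width: 0.0854
gripper_force: 0.0
```

Request:
{"fn": "step_arm", "kwargs": {"series": [[1, [0, 0, 0], 0], [1, [0, 0, 0], 0], [1, [0, 0, 0], 0], [1, [0, 0, 0], 0], [1, [0, 0, 0], 0], [1, [0, 0, 0], 0], [1, [0, 0, 0], 0], [1, [0, 0, 0], 0]]}}

```text
time: 5.08
ee_pos: [0.4976, -0.2743, 0.1315]
eef_rot: [2.559, 1.822, 0.0]
force: [0.1, 0.2, -0.4]
gripper_width: 0.0854
gripper_force: 0.0
```

```bash
cat >> h.py <<'E'
def st():
    s=env.state(); m=R.from_rotvec(s['eef_rot']).as_matrix()
    print('t',round(s['time'],2),'p',s['ee_pos'].round(4),'yawy',np.degrees(np.arctan2(m[1,1],m[0,1])).round(2),'F',np.round(s['force'],1),'w',round(s['gripper_width'],4),'gf',round(s['gripper_force'],1)); return s
def spots(cam,*qs):
    for q in qs: print(q,cam,[(np.round(x['position'],4).tolist(),round(x['conf'],2)) for x in viewer.spot_point(cam,q)][:3])
def axis(cam,q,z,c):
    m=viewer.masks_of(cam,q); 
    if not m: print('no mask'); return
    r=m[0]['region']; v,u=np.nonzero(r); P=px2w(cam,np.c_[u,v],z,c)[:,:2]
    (cx,cy),(w,h),a=cv2.minAreaRect((P*1000).astype(np.float32)); mu=P.mean(0); e=np.linalg.svd((P-mu)[::5],full_matrices=False)[2][0]
    print(q,round(m[0]['conf'],2),'n',len(u),'rect',round(cx,1),round(cy,1),round(w,1),round(h,1),round(a,1),'mean',mu.round(4),'yaw',np.degrees(np.arctan2(e[1],e[0])).round(1)); return r
E
python3 - <<'E'
from h import *
st(); c=cal('wrist'); a=shot('wrist','w3.png'); np.savez('w3.npz',p=c[2],M=c[3],K=c[0],d=c[1])
spots('wrist','hook_grip','hook_tip')
r=axis('wrist','hook',.018,c)
print(w2px('wrist',[[.497,-.274,.014],[.564,-.085,.004]],c))
E
```

```text
t 5.08 p [ 0.4976 -0.2743  0.1315] yawy -19.09 F [ 0.1  0.2 -0.4] w 0.0854 gf 0.0
hook_grip wrist [([0.4966, -0.2759, 0.0117], 0.88)]
hook_tip wrist []
hook 0.81 n 4494 rect 515.6 -226.8 208.5 21.7 71.2 mean [ 0.512  -0.2374] yaw -109.5
[[283.31987227 207.1808998 ]
 [285.54355259 -64.05884328]]
```

View pics/w3.png

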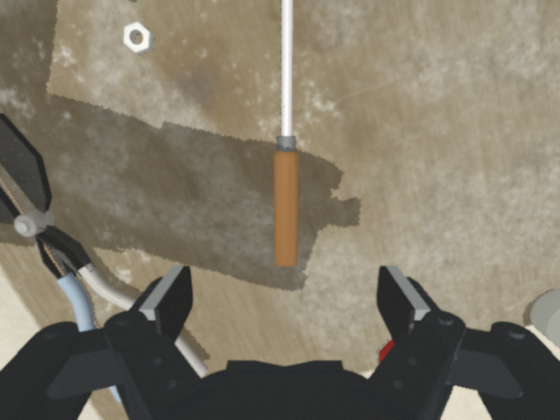

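Request:
{"fn": "step_arm", "kwargs": {"series": [[1, [0.001, 0, -0.03], 0], [1, [0, 0, -0.03], 0], [1, [0, 0, -0.03], 0], [1, [0, 0, -0.026], 0], [1, [0, 0, -0.012], 0], [1, [0, 0, 0], 0], [1, [0, 0, 0], 0], [1, [0, 0, 0], 0]]}}

```text
time: 5.95
ee_pos: [0.4989, -0.2751, 0.0047]
eef_rot: [2.558, 1.82, 0.001]
force: [0.2, 0.2, 0.2]
gripper_width: 0.0856
gripper_force: 0.0
```

Request:
{"fn": "step_arm", "kwargs": {"series": [[0, [0, 0, 0], 0], [0, [0, 0, 0], 0], [0, [0, 0, 0], 0], [0, [0, 0, 0], 0], [0, [0, 0, 0], 0], [0, [0, 0, 0], 0], [0, [0, 0, 0], 0], [0, [0, 0, 0], 0]], "grip_force": 100}}

```text
time: 6.62
ee_pos: [0.4985, -0.2748, 0.0039]
eef_rot: [2.559, 1.821, 0.0]
force: [-1.2, 0.8, 6.9]
gripper_width: 0.0186
gripper_force: 98.5
```

Run:
```python
from h import *
st(); c=cal('wrist'); a=shot('wrist'); 
spots('wrist','hook_grip','hook_tip')
r=axis('wrist','hook',.018,c)
spots('top','hook_grip','hook_tip')
```

```text
t 6.62 p [ 0.4985 -0.2748  0.0039] yawy -19.14 F [-1.2  0.8  6.9] w 0.0186 gf 98.5
hook_grip wrist []
hook_tip wrist []
hook 0.79 n 12644 rect 509.8 -242.4 159.6 21.2 71.0 mean [ 0.5091 -0.2449] yaw -109.2
hook_grip top [([0.4954, -0.2733, 0.0159], 0.67), ([0.6365, 0.1781, 0.0204], 0.25)]
hook_tip top [([0.5613, -0.0832, 0.0017], 0.64)]
```

Request:
{"fn": "step_arm", "kwargs": {"series": [[0, [0, 0, 0.012], 0], [0, [0, 0, 0.015], 0], [0, [0.021, 0.025, 0], 0.05], [0, [0.022, 0.025, 0], 0.05], [0, [0.021, 0.025, 0], 0.05], [0, [0.021, 0.024, -0.01], 0.05], [0, [0, 0, -0.005], 0], [0, [0, 0, 0], 0]]}}

```text
time: 7.58
ee_pos: [0.5835, -0.1741, 0.0148]
eef_rot: [-2.362, -2.07, 0.001]
force: [-0.3, -0.2, -2.4]
gripper_width: 0.0183
gripper_force: 98.0
```

Request:
{"fn": "step_arm", "kwargs": {"series": [[0, [0, 0, 0], 0], [0, [0, 0, 0], 0], [0, [0, 0, 0], 0], [0, [0, 0, 0], 0], [0, [0, 0, 0], 0], [0, [0, 0, 0], 0], [0, [0, 0, 0], 0], [0, [0, 0, 0], 0]]}}

```text
time: 8.25
ee_pos: [0.5833, -0.1758, 0.0154]
eef_rot: [2.365, 2.067, 0.0]
force: [-0.2, 1.1, -2.6]
gripper_width: 0.0183
gripper_force: 98.0
```

Run:
```python
from h import *
st(); c=cal('wrist'); a=shot('wrist','w4.png'); np.savez('w4.npz',p=c[2],M=c[3],K=c[0],d=c[1])
r=axis('wrist','hook',.030,c)
t=shot('top','top4.png'); s=shot('side','side4.png')
for k in ('top','side'): spots(k,'hook_grip','hook_tip','bracket_hole','bracket_centre')
C=lambda i,x,y: cv2.resize(i[y:y+100,x:x+133,::-1],(400,300),interpolation=cv2.INTER_CUBIC)
cv2.imwrite('pics/m4.png',np.vstack([np.hstack([cv2.resize(a[:,:,::-1],(400,300)),C(t,195,165)]),np.hstack([C(s,220,165),cv2.resize(a[0:210,140:420,::-1],(400,300))])]))
```

```text
t 8.25 p [ 0.5833 -0.1758  0.0154] yawy -7.69 F [-0.2  1.1 -2.6] w 0.0183 gf 98.0
hook 0.63 n 12583 rect 588.2 -141.7 158.9 21.5 82.4 mean [ 0.5879 -0.1443] yaw -97.7
hook_grip top [([0.5791, -0.1756, 0.0272], 0.7)]
hook_tip top [([0.6082, 0.0267, 0.0182], 0.81)]
bracket_hole top [([0.6342, 0.1656, -0.0019], 0.55)]
bracket_centre top [([0.6387, 0.1794, 0.0204], 0.61)]
hook_grip side [([0.583, -0.1776, 0.0262], 0.74)]
hook_tip side [([0.6085, 0.0218, 0.015], 0.8), ([0.4849, 0.4409, -0.0031], 0.22)]
bracket_hole side [([0.6324, 0.1646, 0.0031], 0.49)]
bracket_centre side [([0.6413, 0.1754, 0.0154], 0.62)]
```

View pics/m4.png

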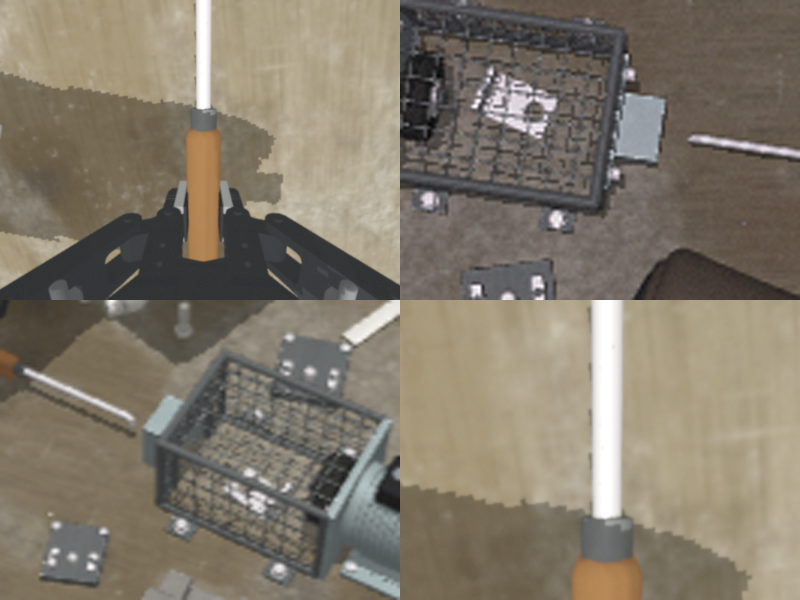

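Request:
{"fn": "step_arm", "kwargs": {"series": [[0, [0, 0.005, 0.003], 0], [0, [0.004, 0.025, 0], 0], [0, [0.005, 0.03, 0], 0], [0, [0.005, 0.03, 0], 0], [0, [0.005, 0.03, 0], 0], [0, [0.004, 0.018, 0], 0], [0, [0, 0.004, 0], 0], [0, [0, 0, 0], 0]]}}

```text
time: 9.52
ee_pos: [0.6063, -0.0323, 0.0185]
eef_rot: [2.363, 2.07, 0.0]
force: [-0.3, -0.6, -1.4]
gripper_width: 0.0183
gripper_force: 98.0
```

Run:
```python
from h import *
st(); 
t=shot('top','top5.png'); s=shot('side','side5.png')
for k in ('top','side'): spots(k,'hook_tip','bracket_hole','bracket_centre')
C=lambda i,x,y: cv2.resize(i[y:y+75,x:x+100,::-1],(400,300),interpolation=cv2.INTER_CUBIC)
D=lambda i,x,y: cv2.resize(i[y:y+50,x:x+67,::-1],(400,300),interpolation=cv2.INTER_CUBIC)
cv2.imwrite('pics/m5.png',np.vstack([np.hstack([C(t,195,165),C(s,255,185)]),np.hstack([D(t,210,175),D(s,275,210)])]))
```

```text
t 9.52 p [ 0.6063 -0.0323  0.0185] yawy -7.55 F [-0.3 -0.6 -1.4] w 0.0183 gf 98.0
hook_tip top [([0.6324, 0.1676, 0.0172], 0.5)]
bracket_hole top [([0.6333, 0.1645, -0.0003], 0.85)]
bracket_centre top [([0.6413, 0.1791, 0.0219], 0.49)]
hook_tip side [([0.4862, 0.4404, -0.002], 0.57), ([0.6332, 0.1654, 0.0215], 0.55)]
bracket_hole side [([0.631, 0.1638, 0.0005], 0.47)]
bracket_centre side [([0.6376, 0.1749, 0.0186], 0.6), ([0.608, -0.034, 0.027], 0.29)]
```

View pics/m5.png

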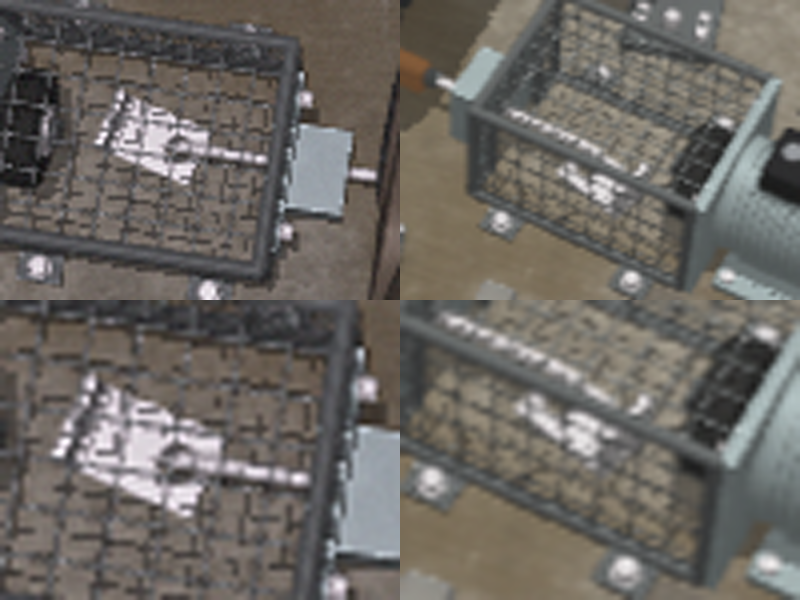

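Request:
{"fn": "step_arm", "kwargs": {"series": [[0, [0, -0.001, 0], 0], [0, [0, 0, -0.003], 0], [0, [0, 0, -0.003], 0], [0, [0, 0, -0.002], 0], [0, [0, 0, -0.002], 0], [0, [0, 0, -0.002], 0], [0, [0, 0, 0], 0], [0, [0, 0, 0], 0]]}}

```text
time: 10.58
ee_pos: [0.6063, -0.0346, 0.0062]
eef_rot: [-2.365, -2.068, 0.0]
force: [-0.3, -0.4, -1.6]
gripper_width: 0.018
gripper_force: 98.0
```

Run:
```python
from h import *
st(); 
t=shot('top'); s=shot('side')
for k in ('top','side'): spots(k,'hook_tip','hook_grip')
```

```text
t 10.58 p [ 0.6063 -0.0346  0.0062] yawy -7.67 F [-0.3 -0.4 -1.6] w 0.018 gf 98.0
hook_tip top [([0.629, 0.1669, 0.006], 0.5)]
hook_grip top [([0.6418, 0.1814, 0.0018], 0.68)]
hook_tip side []
hook_grip side [([0.6076, -0.0378, 0.0156], 0.63)]
```

Request:
{"fn": "step_arm", "kwargs": {"series": [[0, [-0.0017, -0.0058, 0], 0], [0, [-0.0017, -0.0058, 0], 0], [0, [-0.0017, -0.0058, 0], 0], [0, [-0.0017, -0.0058, 0], 0], [0, [-0.0008, -0.0059, 0], 0], [0, [-0.0008, -0.0059, 0], 0], [0, [-0.0008, -0.0059, 0], 0], [0, [-0.0008, -0.0059, 0], 0]]}}

```text
time: 11.55
ee_pos: [0.5962, -0.0822, 0.0063]
eef_rot: [2.365, 2.067, 0.0]
force: [-0.7, 0.8, -1.9]
gripper_width: 0.0181
gripper_force: 97.9
```

```bash
cat >> h.py <<'E'
def G(p):
    g=np.deg2rad(82.3); d=np.array(p)[:2]-[.62,.092]; return [round(1e3*(d[0]*np.cos(g)+d[1]*np.sin(g)),1),round(1e3*(-d[0]*np.sin(g)+d[1]*np.cos(g)),1)]
def brk(cams=('top','side')):
    for k in cams:
        shot(k)
        for q in ('bracket_hole','bracket_centre'):
            print(k,q,[(G(x['position']),np.round(x['position'],3).tolist(),round(x['conf'],2)) for x in viewer.spot_point(k,q)[:3]])
E
python3 - <<'E'
from h import *
s=st(); print(G(s['ee_pos'])); brk()
for k in('top','side'):
    im=shot(k); c=cal(k); axis(k,'bracket',.006,c)
E
```

```text
t 11.55 p [ 0.5962 -0.0822  0.0063] yawy -7.69 F [-0.7  0.8 -1.9] w 0.0181 gf 97.9
[np.float64(-175.8), np.float64(0.2)]
top bracket_hole [([np.float64(27.4), np.float64(0.2)], [0.624, 0.119, -0.002], 0.63)]
top bracket_centre [([np.float64(43.7), np.float64(-2.7)], [0.628, 0.135, 0.022], 0.69), ([np.float64(-93.2), np.float64(162.6)], [0.446, 0.021, -0.003], 0.38)]
side bracket_hole [([np.float64(27.5), np.float64(1.9)], [0.622, 0.12, -0.001], 0.44)]
side bracket_centre [([np.float64(43.0), np.float64(-0.2)], [0.626, 0.135, 0.015], 0.59)]
bracket 0.49 n 288 rect 630.2 135.9 64.3 42.4 75.0 mean [0.6299 0.141 ] yaw -118.3
no mask
```

Request:
{"fn": "step_arm", "kwargs": {"series": [[0, [-0.0004, -0.003, 0], 0], [0, [-0.0004, -0.003, 0], 0], [0, [-0.0004, -0.003, 0], 0], [0, [-0.0004, -0.003, 0], 0], [0, [-0.0004, -0.003, 0], 0], [0, [-0.0004, -0.003, 0], 0], [0, [-0.0003, -0.002, 0], 0], [0, [0, -0.001, 0], 0]]}}

```text
time: 12.72
ee_pos: [0.5935, -0.1029, 0.0063]
eef_rot: [2.366, 2.067, 0.0]
force: [0.4, 1.2, -1.5]
gripper_width: 0.0182
gripper_force: 97.9
```

Run:
```python
from h import *
s=st(); print(G(s['ee_pos'])); brk()
im=shot('top','top6.png'); axis('top','bracket',.006,cal('top'))
a=shot('side','side6.png'); b=shot('wrist','w6.png')
C=lambda i,x,y: cv2.resize(i[y:y+75,x:x+100,::-1],(400,300),interpolation=cv2.INTER_CUBIC)
cv2.imwrite('pics/m6.png',np.vstack([np.hstack([C(im,195,165),C(a,255,185)]),np.hstack([cv2.resize(b[:,:,::-1],(400,300)),cv2.resize(b[0:150,180:380,::-1],(400,300))])]))
```

```text
t 12.72 p [ 0.5935 -0.1029  0.0063] yawy -7.7 F [ 0.4  1.2 -1.5] w 0.0182 gf 97.9
[np.float64(-196.7), np.float64(0.1)]
top bracket_hole [([np.float64(8.4), np.float64(-0.8)], [0.622, 0.1, -0.004], 0.65)]
top bracket_centre [([np.float64(20.2), np.float64(-2.6)], [0.625, 0.112, 0.018], 0.7)]
side bracket_hole [([np.float64(8.4), np.float64(0.8)], [0.62, 0.1, 0.002], 0.54)]
side bracket_centre [([np.float64(-95.9), np.float64(169.8)], [0.439, 0.02, -0.003], 0.63), ([np.float64(21.5), np.float64(-2.1)], [0.625, 0.113, 0.016], 0.53)]
bracket 0.67 n 238 rect 626.0 127.3 48.9 39.3 78.4 mean [0.6248 0.1274] yaw -110.1
```

View pics/m6.png

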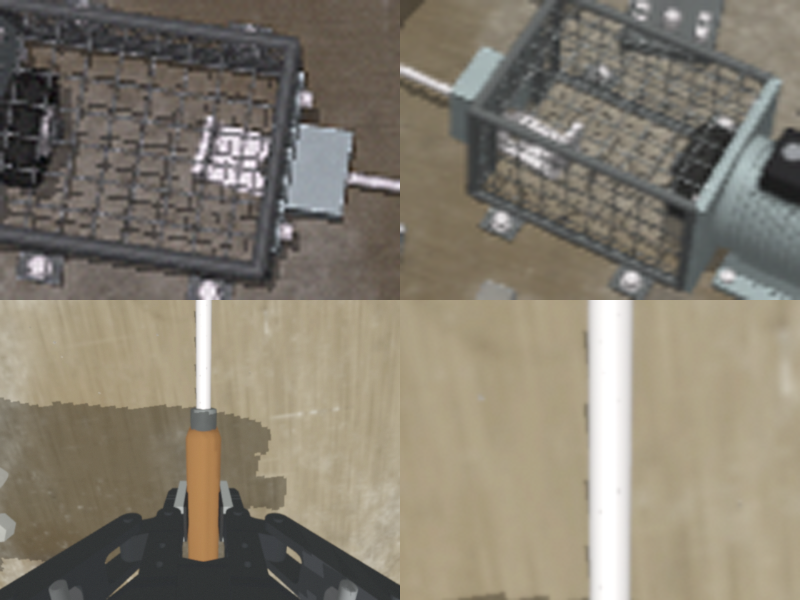

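Request:
{"fn": "step_arm", "kwargs": {"series": [[0, [-0.0004, -0.003, 0], 0], [0, [-0.0004, -0.003, 0], 0], [0, [-0.0004, -0.003, 0], 0], [0, [-0.0004, -0.003, 0], 0], [0, [-0.0004, -0.003, 0], 0], [0, [-0.0004, -0.003, 0], 0], [0, [-0.0004, -0.003, 0], 0], [0, [-0.0004, -0.003, 0], 0]]}}

```text
time: 13.88
ee_pos: [0.5904, -0.1269, 0.0063]
eef_rot: [2.365, 2.067, 0.0]
force: [0.2, 0.9, -2.4]
gripper_width: 0.0182
gripper_force: 97.9
```

Run:
```python
from h import *
s=st(); print(G(s['ee_pos'])); brk()
im=shot('top'); axis('top','bracket',.006,cal('top'))
```

```text
t 13.88 p [ 0.5904 -0.1269  0.0063] yawy -7.69 F [ 0.2  0.9 -2.4] w 0.0182 gf 97.9
[np.float64(-220.9), np.float64(0.1)]
top bracket_hole [([np.float64(-15.2), np.float64(0.5)], [0.618, 0.077, -0.001], 0.44)]
top bracket_centre [([np.float64(-3.7), np.float64(-0.8)], [0.62, 0.088, 0.019], 0.53)]
side bracket_hole [([np.float64(-16.7), np.float64(3.6)], [0.614, 0.076, -0.003], 0.54)]
side bracket_centre [([np.float64(-1.2), np.float64(-2.0)], [0.622, 0.09, 0.014], 0.44)]
no mask
```

Request:
{"fn": "step_arm", "kwargs": {"series": [[0, [-0.0005, -0.004, 0], 0], [0, [-0.0006, -0.004, 0], 0], [0, [-0.0005, -0.004, 0], 0], [0, [-0.0006, -0.004, 0], 0], [0, [-0.0005, -0.004, 0], 0], [0, [-0.0006, -0.004, 0], 0], [0, [-0.0005, -0.004, 0], 0], [0, [-0.0005, -0.004, 0], 0]]}}

```text
time: 14.95
ee_pos: [0.586, -0.159, 0.0063]
eef_rot: [2.365, 2.068, 0.0]
force: [-0.7, 0.6, -1.4]
gripper_width: 0.018
gripper_force: 97.9
```

Run:
```python
from h import *
s=st(); print(G(s['ee_pos'])); brk()
```

```text
t 14.95 p [ 0.586  -0.159   0.0063] yawy -7.69 F [-0.7  0.6 -1.4] w 0.018 gf 97.9
[np.float64(-253.3), np.float64(0.0)]
top bracket_hole [([np.float64(-49.6), np.float64(2.2)], [0.611, 0.043, -0.003], 0.37)]
top bracket_centre [([np.float64(-34.0), np.float64(-2.6)], [0.618, 0.058, 0.022], 0.57)]
side bracket_hole [([np.float64(-49.0), np.float64(2.1)], [0.611, 0.044, -0.0], 0.58)]
side bracket_centre [([np.float64(-35.1), np.float64(-0.4)], [0.616, 0.057, 0.015], 0.58)]
```

Request:
{"fn": "step_arm", "kwargs": {"series": [[0, [-0.0005, -0.004, 0], 0], [0, [-0.0006, -0.004, 0], 0], [0, [-0.0007, -0.005, 0], 0], [0, [-0.0006, -0.005, 0], 0], [0, [-0.0007, -0.005, 0], 0], [0, [-0.0007, -0.005, 0], 0], [0, [-0.0007, -0.005, 0], 0], [0, [-0.0007, -0.005, 0], 0]]}}

```text
time: 15.92
ee_pos: [0.5808, -0.1971, 0.0063]
eef_rot: [2.365, 2.067, 0.0]
force: [0.1, 0.2, -1.6]
gripper_width: 0.018
gripper_force: 97.9
```

Request:
{"fn": "step_arm", "kwargs": {"series": [[0, [-0.0008, -0.006, 0], 0], [0, [-0.0008, -0.006, 0], 0], [0, [-0.0008, -0.006, 0], 0], [0, [-0.0008, -0.006, 0], 0], [0, [-0.0008, -0.006, 0], 0], [0, [-0.0008, -0.006, 0], 0], [0, [-0.0008, -0.006, 0], 0], [0, [-0.0008, -0.006, 0], 0]]}}

```text
time: 16.58
ee_pos: [0.5744, -0.2451, 0.0063]
eef_rot: [2.365, 2.068, 0.0]
force: [0.7, 1.1, -1.9]
gripper_width: 0.018
gripper_force: 97.9
```

Request:
{"fn": "step_arm", "kwargs": {"series": [[0, [-0.0008, -0.006, 0], 0], [0, [-0.0008, -0.006, 0], 0], [0, [-0.0005, -0.004, 0], 0], [0, [0, 0, 0], 0], [0, [0, 0, 0], 0], [0, [0, 0, 0], 0], [0, [0, 0, 0], 0], [0, [0, 0, 0], 0]]}}

```text
time: 17.25
ee_pos: [0.5725, -0.2602, 0.0064]
eef_rot: [2.365, 2.068, 0.0]
force: [-0.4, 0.6, -1.8]
gripper_width: 0.0182
gripper_force: 97.9
```

Run:
```python
from h import *
s=st(); print(G(s['ee_pos'])); brk()
axis('top','bracket',.006,cal('top')); axis('side','bracket',.006,cal('side'));spots('top','hook_tip');spots('side','hook_tip')
```

```text
t 17.25 p [ 0.5725 -0.2602  0.0064] yawy -7.65 F [-0.4  0.6 -1.8] w 0.0182 gf 97.9
[np.float64(-355.4), np.float64(-0.1)]
top bracket_hole []
top bracket_centre [([np.float64(-137.0), np.float64(-2.2)], [0.604, -0.044, 0.021], 0.69)]
side bracket_hole [([np.float64(-152.4), np.float64(2.1)], [0.598, -0.059, -0.0], 0.49)]
side bracket_centre [([np.float64(-135.4), np.float64(0.7)], [0.601, -0.042, 0.017], 0.77)]
bracket 0.84 n 293 rect 600.2 -41.7 61.2 43.2 75.9 mean [ 0.6018 -0.0382] yaw -101.9
bracket 0.73 n 185 rect 599.5 -42.2 63.3 56.6 85.1 mean [ 0.604  -0.0382] yaw 100.8
hook_tip top [([0.5994, -0.0578, 0.0104], 0.72)]
hook_tip side [([0.5982, -0.0643, 0.0081], 0.78)]
```

Request:
{"fn": "step_arm", "kwargs": {"series": [[0, [0.0003, 0.003, 0], 0], [0, [0, 0, 0.006], 0], [0, [0, 0, 0.012], 0], [0, [0, 0, 0.014], 0], [0, [0, 0, 0], 0], [0, [-0.02, -0.015, 0], 0], [0, [-0.031, -0.024, 0], 0], [0, [-0.031, -0.024, 0], 0]]}}

```text
time: 18.42
ee_pos: [0.4902, -0.3205, 0.0387]
eef_rot: [2.362, 2.07, 0.0]
force: [0.5, -0.9, -1.9]
gripper_width: 0.0181
gripper_force: 98.1
```

Request:
{"fn": "step_arm", "kwargs": {"series": [[0, [0, 0, -0.01], 0], [0, [0, 0, -0.012], 0], [0, [0, 0, -0.007], 0], [0, [0, 0, -0.003], 0], [0, [0, 0, -0.0015], 0], [0, [0, 0, 0], 0], [0, [0, 0, 0], 0], [0, [0, 0, 0], 0]]}}

```text
time: 19.08
ee_pos: [0.4912, -0.3203, 0.0051]
eef_rot: [2.364, 2.068, 0.0]
force: [-0.3, -0.5, -2.2]
gripper_width: 0.018
gripper_force: 98.3
```

Run:
```python
from h import *
s=st(); brk(); spots('side','hook_tip','hook_grip')
```

```text
t 19.08 p [ 0.4912 -0.3203  0.0051] yawy -7.63 F [-0.3 -0.5 -2.2] w 0.018 gf 98.3
top bracket_hole [([np.float64(-0.6), np.float64(5.8)], [0.614, 0.092, -0.002], 0.64), ([np.float64(-153.7), np.float64(-0.1)], [0.6, -0.06, -0.004], 0.51), ([np.float64(3.2), np.float64(1.6)], [0.619, 0.095, -0.001], 0.26)]
top bracket_centre [([np.float64(-137.6), np.float64(0.7)], [0.601, -0.044, 0.02], 0.53), ([np.float64(-95.6), np.float64(160.5)], [0.448, 0.019, -0.002], 0.25)]
side bracket_hole [([np.float64(-153.3), np.float64(3.9)], [0.596, -0.059, -0.003], 0.59), ([np.float64(-171.9), np.float64(168.3)], [0.43, -0.056, -0.001], 0.48)]
side bracket_centre [([np.float64(-137.2), np.float64(-1.9)], [0.604, -0.044, 0.015], 0.74), ([np.float64(-134.2), np.float64(-0.1)], [0.602, -0.041, -0.001], 0.6), ([np.float64(328.7), np.float64(179.9)], [0.486, 0.442, -0.002], 0.32)]
hook_tip side [([0.5179, -0.1235, 0.0061], 0.66), ([0.4917, -0.3228, 0.0154], 0.58)]
hook_grip side [([0.4921, -0.3221, 0.0131], 0.49)]
```

Request:
{"fn": "step_arm", "kwargs": {"series": [[0, [0, 0, -0.001], 0], [0, [0, 0, 0], 0], [1, [0, 0, 0], 0], [1, [0, 0, 0], 0], [1, [0, 0, 0], 0], [1, [0, 0, 0], 0], [1, [0, 0, 0], 0], [1, [0, 0, 0], 0]]}}

```text
time: 20.15
ee_pos: [0.4907, -0.3205, 0.0038]
eef_rot: [2.365, 2.068, 0.0]
force: [-0.6, 0.5, 0.6]
gripper_width: 0.0853
gripper_force: 0.0
```

Request:
{"fn": "step_arm", "kwargs": {"series": [[1, [0, 0, 0.02], 0], [1, [0, 0, 0.04], 0], [1, [0, 0, 0.04], 0], [1, [0, 0, 0.03], 0], [1, [0.012, 0.032, 0.01], 0], [1, [0.013, 0.034, 0], 0], [1, [0.013, 0.034, 0], 0], [1, [0.013, 0.034, 0], 0]]}}

```text
time: 20.82
ee_pos: [0.542, -0.1852, 0.1443]
eef_rot: [2.365, 2.066, 0.001]
force: [-0.1, -0.6, 0.7]
gripper_width: 0.0855
gripper_force: 0.0
```

Request:
{"fn": "step_arm", "kwargs": {"series": [[1, [0.013, 0.034, 0], 0], [1, [0.013, 0.034, 0], 0], [1, [0.013, 0.034, 0], 0], [1, [0.013, 0.034, 0], 0], [1, [0.012, 0.034, 0], 0], [1, [0, 0.001, 0], 0], [1, [0, 0, 0], 0], [1, [0, 0, 0], 0]]}}

```text
time: 21.48
ee_pos: [0.6054, -0.0156, 0.1437]
eef_rot: [-2.364, -2.069, 0.001]
force: [0.3, -0.8, 0.7]
gripper_width: 0.0851
gripper_force: 0.0
```

Run:
```python
from h import *
s=st(); c=cal('wrist'); im=shot('wrist','w7.png'); np.savez('w7.npz',p=c[2],M=c[3],K=c[0],d=c[1])
spots('wrist','bracket_hole','bracket_centre')
r=axis('wrist','bracket',.006,c)
if r is not None: v,u=np.nonzero(r); print(u.min(),u.max(),v.min(),v.max())
spots('top','hook_tip','hook_grip')
```

```text
t 21.48 p [ 0.6054 -0.0156  0.1437] yawy -7.63 F [ 0.3 -0.8  0.7] w 0.0851 gf 0.0
bracket_hole wrist [([0.6005, -0.056, -0.0013], 0.86)]
bracket_centre wrist [([0.5998, -0.0439, 0.0201], 0.62)]
bracket 0.61 n 2691 rect 604.3 -41.7 66.0 45.4 82.4 mean [ 0.6035 -0.0389] yaw -102.1
262 311 194 260
hook_tip top [([0.5163, -0.1172, 0.0057], 0.86), ([0.6014, -0.0588, -0.0007], 0.22)]
hook_grip top [([0.4874, -0.3178, 0.0154], 0.68), ([0.6041, -0.0468, 0.0192], 0.52)]
```

```bash
cat >> h.py <<'E'
from scipy.optimize import minimize
def boxpts(a,b): return np.array([[x,y,z] for x in (a[0],b[0]) for y in (a[1],b[1]) for z in (a[2],b[2])])/1e3
def sil(pose,parts,c,S=4,z0=0):
    m=np.zeros((420*S,560*S),np.uint8); g=pose[2]; Rz=np.array([[np.cos(g),-np.sin(g),0],[np.sin(g),np.cos(g),0],[0,0,1]])
    for p in parts:
        uv=w2px('',p@Rz.T+[pose[0],pose[1],z0],c); h=cv2.convexHull(((uv+.5)*S).astype(np.float32).round().astype(np.int32)); cv2.fillConvexPoly(m,h,1)
    return m
def fit(mask,p0,parts,c,z0=0):
    S=4; M=cv2.resize(mask.astype(np.uint8),None,fx=S,fy=S,interpolation=cv2.INTER_NEAREST)
    def f(q):
        m=sil([p0[0]+q[0]/1e3,p0[1]+q[1]/1e3,p0[2]+q[2]/50],parts,c,S,z0); return 1-(m&M).sum()/max(1,(m|M).sum())
    r=minimize(f,[0,0,0],method='Nelder-Mead',options=dict(initial_simplex=[[0,0,0],[4,0,0],[0,4,0],[0,0,4]],maxiter=120))
    q=r.x; return np.round([p0[0]+q[0]/1e3,p0[1]+q[1]/1e3],4),np.degrees(p0[2]+q[2]/50).round(2),round(1-r.fun,3)
BR=[boxpts((-32,-20,0),(32,20,6)),boxpts((26,-20,0),(32,20,36))]
JIG=[boxpts((-46,-40,0),(46,40,12))]
def fillh(m):
    cs,_=cv2.findContours(m.astype(np.uint8),cv2.RETR_EXTERNAL,cv2.CHAIN_APPROX_NONE); o=np.zeros(m.shape,np.uint8)
    cv2.drawContours(o,[max(cs,key=cv2.contourArea)],-1,1,-1); return o
def loadc(f): z=np.load(f); return (z['K'],z['d'],z['p'],z['M'])
E
python3 - <<'E'
from h import *
im=cv2.imread('pics/w7.png'); c=loadc('w7.npz')
p0=[.602,-.043,np.deg2rad(82.3)]
roi=cv2.dilate(sil(p0,BR,c,1),np.ones((25,25)))>0
hsv=cv2.cvtColor(im,cv2.COLOR_BGR2HSV).astype(int); 
for sat in (30,45,60):
    m=fillh(roi&(hsv[:,:,1]<sat)); print(sat,m.sum(),fit(m,p0,BR,c))
r=viewer.masks_of('wrist','bracket')[0]['region']; print(fit(fillh(r),p0,BR,c))
m0=sil(p0,BR,c,1)
ov=im.copy(); q=fit(fillh(r),p0,BR,c); e=sil([*q[0],np.deg2rad(q[1])],BR,c,1); ov[(cv2.Canny(e*255,50,100)>0)]=(0,0,255)
cv2.imwrite('pics/ov7.png',cv2.resize(ov[170:290,210:370],(800,600),interpolation=cv2.INTER_CUBIC))
print(np.median(hsv[m0>0],0),np.median(hsv[roi&(m0==0)],0))
# jig from w1
im=cv2.imread('pics/w1.png'); c=loadc('w1.npz'); p0=[.449,.178,np.deg2rad(187)]
g=cv2.cvtColor(im,cv2.COLOR_BGR2HSV).astype(int); m0=sil(p0,JIG,c,1)>0; print('jig hsv',np.median(g[m0],0))
E
```

```text
30 2918 (array([ 0.6025, -0.0422]), np.float64(79.5), np.float64(0.973))
45 3047 (array([ 0.6026, -0.0424]), np.float64(80.06), np.float64(0.941))
60 3680 (array([ 0.6023, -0.0413]), np.float64(79.42), np.float64(0.782))
(array([ 0.6028, -0.0423]), np.float64(80.04), np.float64(0.968))
[ 15.   6. 173.] [ 20.  64. 103.]
jig hsv [ 70.   8. 137.]
```

Request:
{"fn": "step_arm", "kwargs": {"series": [[1, [-0.011, 0.012, 0.002], 0.115], [1, [-0.011, 0.012, 0.002], 0.115], [1, [-0.011, 0.012, 0.002], 0.115], [1, [-0.011, 0.012, 0.002], 0.115], [1, [-0.011, 0.012, 0.002], 0.115], [1, [-0.011, 0.012, 0.002], 0.115], [1, [-0.011, 0.012, 0], 0.115], [1, [-0.011, 0.012, 0], 0.115]]}}

```text
time: 22.5
ee_pos: [0.5172, 0.0807, 0.156]
eef_rot: [1.194, 2.905, 0.0]
force: [-0.8, -0.5, -0.9]
gripper_width: 0.0853
gripper_force: 0.0
```

Request:
{"fn": "step_arm", "kwargs": {"series": [[1, [-0.015, 0.015, 0], 0.115], [1, [-0.015, 0.015, 0], 0.115], [1, [-0.015, 0.016, 0], 0.115], [1, [-0.016, 0.016, 0], 0.115], [1, [-0.016, 0.016, 0], 0.115], [1, [-0.016, 0.016, 0], 0.115], [1, [0, 0, 0], 0.11], [1, [0, 0, 0], 0.105]]}}

```text
time: 23.17
ee_pos: [0.424, 0.175, 0.1561]
eef_rot: [-0.199, 3.135, 0.0]
force: [0.2, -0.9, -0.2]
gripper_width: 0.0853
gripper_force: 0.0
```

Request:
{"fn": "step_arm", "kwargs": {"series": [[1, [0, 0, 0], 0], [1, [0, 0, 0], 0], [1, [0, 0, 0], 0], [1, [0, 0, 0], 0], [1, [0, 0, 0], 0], [1, [0, 0, 0], 0], [1, [0, 0, 0], 0], [1, [0, 0, 0], 0]]}}

```text
time: 23.83
ee_pos: [0.4247, 0.1744, 0.1558]
eef_rot: [-0.188, 3.136, 0.0]
force: [-0.2, 0.1, 0.1]
gripper_width: 0.0854
gripper_force: 0.0
```

Run:
```python
from h import *
s=st(); c=cal('wrist'); im=shot('wrist','w8.png'); np.savez('w8.npz',p=c[2],M=c[3],K=c[0],d=c[1])
spots('wrist','jig_seat')
p0=[.449,.178,np.deg2rad(187)]
ms=viewer.masks_of('wrist','jig')
for m in ms[:3]:
    r=fillh(m['region']); v,u=np.nonzero(r); print(round(m['conf'],2),r.sum(),u.min(),u.max(),v.min(),v.max(),fit(r,p0,JIG,c))
im=im[:,:,::-1]; cv2.imwrite('pics/w8c.png',np.ascontiguousarray(im))
# bright pin / screws
print(w2px('wrist',[[.449+.0169,.178+.002,.026],[.449,.178,.012]],c))
```

```text
t 23.83 p [0.4247 0.1744 0.1558] yawy 96.86 F [-0.2  0.1  0.1] w 0.0854 gf 0.0
jig_seat wrist [([0.4486, 0.1802, 0.0118], 0.92), ([0.4761, 0.335, 0.0109], 0.69)]
0.93 7649 241 327 176 269 (array([0.4506, 0.1789]), np.float64(188.48), np.float64(0.983))
0.6 3620 403 472 229 296 (array([0.449, 0.178]), np.float64(187.0), np.float64(0.0))
[[284.26483619 245.72752535]
 [284.30665241 223.65657506]]
```

Run:
```python
from h import *
im=cv2.imread('pics/w8.png'); c=loadc('w8.npz'); g=cv2.cvtColor(im,cv2.COLOR_BGR2GRAY)
J=np.array([.4506,.1789]); a=np.deg2rad(188.48); ex=np.array([np.cos(a),np.sin(a)])
for z in (.012,.026): print('pin pred',w2px('',[[*(J-.017*ex),z]],c))
roi=sil([*J,a],JIG,c,1)>0
n,l,s,ce=cv2.connectedComponentsWithStats(((g>185)&roi).astype(np.uint8))
for i in range(1,n):
    if s[i,4]>8:
        W=px2w('',[ce[i]],.018,c)[0,:2]-J; print(ce[i].round(1),s[i,4],'jig xy',(1e3*np.array([W@ex,W@[-ex[1],ex[0]]])).round(1))
```

```text
pin pred [[285.49271671 241.76927268]]
pin pred [[285.56240318 247.38536848]]
[313.8 238.9] 105 jig xy [-12.4 -27.1]
[256.6 240.1] 111 jig xy [-12.1  27.5]
[285.4 246.9] 106 jig xy [-19.9   0.2]
[257.7 256.3] 98 jig xy [-29.1  27.4]
[313.7 255. ] 86 jig xy [-29.2 -27. ]
```

Request:
{"fn": "step_arm", "kwargs": {"series": [[1, [0.016, -0.016, 0], -0.116], [1, [0.016, -0.016, 0], -0.116], [1, [0.016, -0.016, 0], -0.116], [1, [0.015, -0.016, 0], -0.116], [1, [0.015, -0.016, 0], -0.116], [1, [0.015, -0.016, 0], -0.116], [1, [0.011, -0.012, 0], -0.118], [1, [0.011, -0.012, 0], -0.118]]}}

```text
time: 24.65
ee_pos: [0.5403, 0.0536, 0.1557]
eef_rot: [-1.25, -2.882, -0.0]
force: [0.7, 0.5, -0.1]
gripper_width: 0.0852
gripper_force: 0.0
```

Request:
{"fn": "step_arm", "kwargs": {"series": [[1, [0.011, -0.012, 0], -0.118], [1, [0.011, -0.012, 0], -0.118], [1, [0.011, -0.012, 0], -0.118], [1, [0.011, -0.012, 0], -0.118], [1, [0.011, -0.012, 0], -0.118], [1, [0.011, -0.012, 0], -0.118], [1, [0.011, -0.012, 0], -0.118], [1, [0.001, 0, 0], -0.11]]}}

```text
time: 25.32
ee_pos: [0.6192, -0.0314, 0.1556]
eef_rot: [2.416, 2.007, 0.001]
force: [0.1, 0.9, -0.1]
gripper_width: 0.0854
gripper_force: 0.0
```

Request:
{"fn": "step_arm", "kwargs": {"series": [[1, [0, 0, -0.03], 0], [1, [0, 0, -0.03], 0], [1, [0, 0, -0.03], 0], [1, [0, 0, 0], 0], [1, [0, 0, 0], 0], [1, [0, 0, 0], 0], [1, [0, 0, 0], 0], [1, [0, 0, 0], 0]]}}

```text
time: 25.98
ee_pos: [0.6185, -0.0296, 0.0676]
eef_rot: [2.407, 2.015, 0.003]
force: [1.5, 0.3, 0.1]
gripper_width: 0.0856
gripper_force: 0.0
```

Run:
```python
from h import *
s=st(); brk(('top',))
c=cal('wrist'); im=shot('wrist','w9.png')
m=viewer.masks_of('wrist','bracket')
for k in m[:2]: print(round(k['conf'],2),fit(fillh(k['region']),[.6026,-.0422,np.deg2rad(79.8)],BR,c))
```

```text
t 25.98 p [ 0.6185 -0.0296  0.0676] yawy -10.14 F [1.5 0.3 0.1] w 0.0856 gf 0.0
top bracket_hole []
top bracket_centre []
0.64 (array([ 0.6026, -0.0426]), np.float64(79.26), np.float64(0.976))
```

Request:
{"fn": "step_arm", "kwargs": {"series": [[1, [-0.0115, 0.012, 0], 0], [1, [0, 0, 0], 0], [1, [0, 0, -0.02], 0], [1, [0, 0, -0.02], 0], [1, [0, 0, -0.015], 0], [1, [0, 0, -0.0055], 0], [1, [0, 0, 0], 0], [1, [0, 0, 0], 0]]}}

```text
time: 26.9
ee_pos: [0.6065, -0.0176, 0.0057]
eef_rot: [2.409, 2.016, 0.0]
force: [0.5, 0.8, 0.9]
gripper_width: 0.0856
gripper_force: 0.0
```

Request:
{"fn": "step_arm", "kwargs": {"series": [[0, [0, 0, 0], 0], [0, [0, 0, 0], 0], [0, [0, 0, 0], 0], [0, [0, 0, 0], 0], [0, [0, 0, 0], 0], [0, [0, 0, 0], 0], [0, [0, 0, 0], 0], [0, [0, 0, 0], 0]], "grip_force": 80}}

```text
time: 27.57
ee_pos: [0.6065, -0.0175, 0.0063]
eef_rot: [2.408, 2.016, 0.001]
force: [-2.2, -0.3, 7.6]
gripper_width: 0.0385
gripper_force: 79.5
```

Run:
```python
from h import *
s=st(); brk()
```

```text
t 27.57 p [ 0.6065 -0.0175  0.0063] yawy -10.13 F [-2.2 -0.3  7.6] w 0.0385 gf 79.5
top bracket_hole []
top bracket_centre []
side bracket_hole [([np.float64(-152.9), np.float64(2.7)], [0.597, -0.059, 0.0], 0.46)]
side bracket_centre [([np.float64(-428.3), np.float64(71.8)], [0.492, -0.323, 0.014], 0.75), ([np.float64(-137.5), np.float64(0.1)], [0.602, -0.044, 0.016], 0.4), ([np.float64(-424.2), np.float64(73.5)], [0.49, -0.318, -0.002], 0.31)]
```

Request:
{"fn": "step_arm", "kwargs": {"series": [[0, [0, 0, 0.005], 0], [0, [0, 0, 0.03], 0], [0, [0, 0, 0.04], 0], [0, [0, 0, 0.04], 0], [0, [0, 0, 0.035], 0], [0, [-0.0113, 0.012, 0], 0.1185], [0, [-0.0113, 0.012, 0], 0.1185], [0, [-0.0113, 0.012, 0], 0.1185]]}}

```text
time: 28.53
ee_pos: [0.5718, 0.0188, 0.1563]
eef_rot: [2.007, 2.415, 0.001]
force: [0.2, 0.2, -1.3]
gripper_width: 0.0382
gripper_force: 80.8
```

Request:
{"fn": "step_arm", "kwargs": {"series": [[0, [-0.0113, 0.012, 0], 0.1185], [0, [-0.0113, 0.012, 0], 0.1185], [0, [-0.0113, 0.012, 0], 0.1185], [0, [-0.0113, 0.012, 0], 0.1185], [0, [-0.0113, 0.012, 0], 0.1185], [0, [-0.0113, 0.012, 0], 0.1185], [0, [-0.0113, 0.012, 0], 0.1185], [0, [-0.0113, 0.012, 0], 0.1185]]}}

```text
time: 29.2
ee_pos: [0.4812, 0.115, 0.1556]
eef_rot: [0.683, 3.066, 0.0]
force: [0.2, 0.2, -1.1]
gripper_width: 0.0377
gripper_force: 80.8
```

Request:
{"fn": "step_arm", "kwargs": {"series": [[0, [-0.0113, 0.012, 0], 0.1185], [0, [-0.0113, 0.012, 0], 0.1185], [0, [-0.0113, 0.012, 0], 0.1185], [0, [-0.0113, 0.012, 0], 0.1185], [0, [-0.0111, 0.012, 0], 0.1185], [0, [0, 0.0007, -0.03], 0], [0, [0, 0, -0.03], 0], [0, [0, 0, -0.03], 0]]}}

```text
time: 29.87
ee_pos: [0.4257, 0.1756, 0.0651]
eef_rot: [-0.234, 3.131, 0.001]
force: [1.4, -0.1, -1.8]
gripper_width: 0.0379
gripper_force: 80.8
```

Request:
{"fn": "step_arm", "kwargs": {"series": [[0, [0, 0, 0], 0], [0, [0, 0, 0], 0], [0, [0, 0, 0], 0], [0, [0, 0, 0], 0], [0, [0, 0, 0], 0], [0, [0, 0, 0], 0], [0, [0, 0, 0], 0], [0, [0, 0, 0], 0]]}}

```text
time: 30.53
ee_pos: [0.4257, 0.1752, 0.0658]
eef_rot: [-0.233, 3.132, 0.0]
force: [0.0, 0.5, -1.2]
gripper_width: 0.0381
gripper_force: 81.0
```

Run:
```python
from h import *
s=st(); b=shot('side','side10.png'); a=shot('top','top10.png'); spots('side','bracket_hole','bracket_centre','jig_seat'); spots('top','bracket_hole','bracket_centre','jig_seat')
J=np.array([.4506,.1789]); al=np.deg2rad(188.48); ex=np.array([np.cos(al),np.sin(al)]); print('target',J+.025*ex)
c=cal('wrist'); w=shot('wrist','w10.png'); np.savez('w10.npz',p=c[2],M=c[3],K=c[0],d=c[1])
m=viewer.masks_of('wrist','jig')
if m: print(round(m[0]['conf'],2), m[0]['region'].sum())
m=viewer.masks_of('wrist','bracket')
for k in m[:2]: v,u=np.nonzero(k['region']); print('br',round(k['conf'],2),len(u),u.min(),u.max(),v.min(),v.max())
C=lambda i,x,y: cv2.resize(i[y:y+75,x:x+100,::-1],(400,300),interpolation=cv2.INTER_CUBIC)
cv2.imwrite('pics/m10.png',np.vstack([np.hstack([C(a,185,230),C(b,275,140)]),np.hstack([cv2.resize(w[:,:,::-1],(400,300)),cv2.resize(w[120:320,150:417,::-1],(400,300))])]))
```

```text
t 30.53 p [0.4257 0.1752 0.0658] yawy 98.49 F [ 0.   0.5 -1.2] w 0.0381 gf 81.0
bracket_hole side [([0.4638, 0.1802, 0.058], 0.79)]
bracket_centre side [([0.4496, 0.1783, 0.0772], 0.75)]
jig_seat side [([0.7837, 0.0249, 0.0086], 0.91), ([0.4769, 0.3372, 0.0087], 0.85), ([0.4534, 0.1782, 0.0096], 0.83)]
bracket_hole top [([0.467, 0.1795, 0.0559], 0.6), ([0.6161, 0.0964, -0.0005], 0.49)]
bracket_centre top [([0.4522, 0.1784, 0.0791], 0.45), ([0.4518, 0.1793, 0.0565], 0.15)]
jig_seat top [([0.449, 0.1781, 0.0154], 0.82), ([0.4714, 0.34, 0.0039], 0.73), ([0.7834, 0.028, 0.0081], 0.57)]
target [0.42587332 0.1752134 ]
0.82 5245
br 0.89 8218 238 331 253 362
```

Request:
{"fn": "step_arm", "kwargs": {"series": [[0, [0, 0, -0.015], 0], [0, [0, 0, -0.015], 0], [0, [0, 0, -0.002], 0], [0, [0, 0, -0.002], 0], [0, [0, 0, -0.002], 0], [0, [0, 0, -0.002], 0], [0, [0, 0, 0], 0], [0, [0, 0, 0], 0]]}}

```text
time: 31.75
ee_pos: [0.4257, 0.1752, 0.0276]
eef_rot: [-0.232, 3.133, 0.0]
force: [0.1, -0.2, -1.9]
gripper_width: 0.0382
gripper_force: 81.0
```

Run:
```python
from h import *
s=st(); print(s['ft_torque'].round(3)); shot('side');spots('side','bracket_hole','bracket_centre')
```

```text
t 31.75 p [0.4257 0.1752 0.0276] yawy 98.49 F [ 0.1 -0.2 -1.9] w 0.0382 gf 81.0
[ 0.008  0.055 -0.032]
bracket_hole side [([0.4661, 0.1829, 0.0218], 0.51)]
bracket_centre side [([0.4484, 0.1781, 0.0377], 0.5)]
```

Request:
{"fn": "step_arm", "kwargs": {"series": [[0, [0, 0, -0.0015], 0], [0, [0, 0, -0.0015], 0], [0, [0, 0, -0.0015], 0], [0, [0, 0, -0.0015], 0], [0, [0, 0, 0], 0], [0, [0, 0, 0], 0], [0, [0, 0, 0], 0], [0, [0, 0, 0], 0]]}}

```text
time: 32.57
ee_pos: [0.4256, 0.1752, 0.0214]
eef_rot: [-0.233, 3.133, 0.0]
force: [0.6, -0.6, -1.1]
gripper_width: 0.0384
gripper_force: 81.0
```

Run:
```python
from h import *
s=st(); print(s['ft_torque'].round(3))
```

```text
t 32.57 p [0.4256 0.1752 0.0214] yawy 98.49 F [ 0.6 -0.6 -1.1] w 0.0384 gf 81.0
[ 0.045  0.013 -0.009]
```

Request:
{"fn": "step_arm", "kwargs": {"series": [[0, [0, 0, -0.001], 0], [0, [0, 0, -0.001], 0], [0, [0, 0, -0.0005], 0], [0, [0, 0, 0], 0], [0, [0, 0, 0], 0], [0, [0, 0, 0], 0], [0, [0, 0, 0], 0], [0, [0, 0, 0], 0]]}}

```text
time: 33.23
ee_pos: [0.4256, 0.1752, 0.0189]
eef_rot: [-0.233, 3.133, 0.0]
force: [0.2, -0.4, -1.6]
gripper_width: 0.0382
gripper_force: 81.0
```

Run:
```python
from h import *
s=st(); print(s['ft_torque'].round(3))
```

```text
t 33.23 p [0.4256 0.1752 0.0189] yawy 98.49 F [ 0.2 -0.4 -1.6] w 0.0382 gf 81.0
[-0.039 -0.001  0.043]
```

Request:
{"fn": "step_arm", "kwargs": {"series": [[0, [0, 0, -0.0006], 0], [0, [0, 0, 0], 0], [0.5, [0, 0, 0], 0], [0.6, [0, 0, 0], 0], [0.7, [0, 0, 0], 0], [0.75, [0, 0, 0], 0], [0.75, [0, 0, 0], 0], [0.75, [0, 0, 0], 0]]}}

```text
time: 33.9
ee_pos: [0.4256, 0.1752, 0.0182]
eef_rot: [-0.232, 3.133, 0.0]
force: [-0.5, 0.1, -0.3]
gripper_width: 0.0642
gripper_force: 0.0
```

Request:
{"fn": "step_arm", "kwargs": {"series": [[0.75, [0, 0, 0.005], 0], [0.75, [0, 0, 0.02], 0], [0.75, [0, 0, 0.03], 0], [0.75, [0, 0, 0.04], 0], [0.75, [0, 0, 0.04], 0], [0.75, [0, 0, 0.003], 0], [0.75, [0, 0, 0], 0], [0.75, [0, 0, 0], 0]]}}

```text
time: 34.57
ee_pos: [0.4253, 0.1751, 0.1562]
eef_rot: [-0.232, 3.133, 0.0]
force: [-0.6, -0.2, 0.1]
gripper_width: 0.064
gripper_force: 0.0
```

Run:
```python
from h import *
s=st(); c=cal('wrist'); w=shot('wrist','w11.png'); np.savez('w11.npz',p=c[2],M=c[3],K=c[0],d=c[1])
spots('wrist','bracket_hole','bracket_centre')
m=viewer.masks_of('wrist','bracket')
if m: r=fillh(m[0]['region']); print([fit(r,[.4506,.1789,np.deg2rad(188.5)],BR,c,z) for z in (.010,.012,.014,.018)])
a=shot('top'); b=shot('side'); spots('top','bracket_centre','hook_grip'); spots('side','bracket_centre')
C=lambda i,x,y: cv2.resize(i[y:y+75,x:x+100,::-1],(400,300),interpolation=cv2.INTER_CUBIC)
cv2.imwrite('pics/m11.png',np.vstack([np.hstack([cv2.resize(a[:,:,::-1],(400,300),interpolation=cv2.INTER_AREA),C(b,275,140)]),np.hstack([cv2.resize(w[:,:,::-1],(400,300)),cv2.resize(w[165:285,205:365,::-1],(400,300),interpolation=cv2.INTER_CUBIC)])]))
```

```text
t 34.57 p [0.4253 0.1751 0.1562] yawy 98.49 F [-0.6 -0.2  0.1] w 0.064 gf 0.0
bracket_hole wrist [([0.469, 0.1838, 0.0087], 0.78)]
bracket_centre wrist [([0.4452, 0.1777, 0.0283], 0.89)]
[(array([0.4517, 0.1798]), np.float64(188.61), np.float64(0.97)), (array([0.4509, 0.1796]), np.float64(188.39), np.float64(0.974)), (array([0.4504, 0.1797]), np.float64(188.73), np.float64(0.974)), (array([0.4491, 0.1793]), np.float64(189.47), np.float64(0.956))]
bracket_centre top [([0.4529, 0.1773, 0.0326], 0.68)]
hook_grip top [([0.4871, -0.3166, 0.0156], 0.97)]
bracket_centre side [([0.4526, 0.1774, 0.0266], 0.47)]
```

View pics/m11.png

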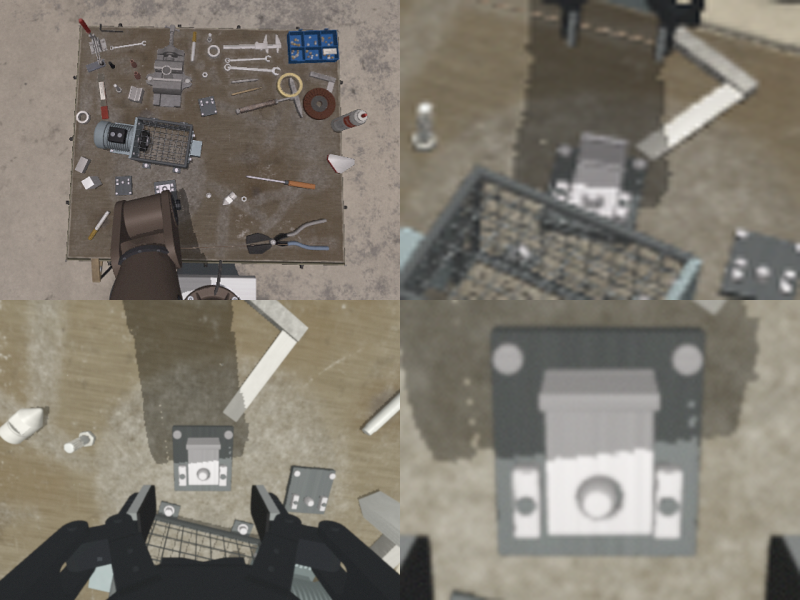

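The picture shows the bracket on the largest jig. The pin is inside the hole (crop pixel 600,497), the flat leg lies between the cheeks, and the upright leg is at the open end. The rod lies on the table (280,182) and the other parts have not moved.

```bash
python3 -c "
from cell import env
print(env.hand_in())"
```

```text
the job is handed in; nothing more can be done
None
```

The job is handed in at about 35 s of the 72 s: I drew the bracket out through the tunnel at about 1 N, laid the rod on the table, and seated the bracket over the pin on the largest jig. In the final pictures it looks flat, and it went down with no measurable force; the other things looked unmoved.

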